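# Refit the guide rod of a sampler lift

### The arm

A 6-joint arm with a two-finger parallel gripper is mounted at the origin on the work surface. World frame = base frame: x ahead of the robot, y to its left, z up, the work surface at z = 0. Lengths are in m, angles in rad, forces in N, time in s.
With the tool pointing down it reaches from about 0.3 to 0.775 m from the base axis. Payload 14.6 kg.
Tool frame: the origin (TCP) lies midway between the tips of the shut fingers; the grasp point (between the pads) lies 19 mm behind it; z points along the fingers, y is the line along which they close (so a half turn about z gives the same grasp; the last joint's range is limited). The gripper opens to 94 mm and grips with 3 to 60 N. Pads are 16 mm wide; open, the fingers measure 119 mm over their backs; the gripper's body (75 mm by 177 mm) begins 78 mm behind the grasp point.
Start: joints at [1.136, 0.3, 1.521, -0, 1.321, -0.067], TCP at [0.198, 0.513, 0.205] pointing down, gripper open.
Joint ranges: [-3.03, 3.03], [-0.79, 2.21], [0.23, 2.52], [-1.04, 4.18], [0, 3.07], [-2.55, 2.55]. Speed limits (rad/s): [2.22, 2.22, 2.57, 3.14, 3.14, 3.14].

### API

Orientations are given as a unit quaternion [x, y, z, w].
In Python, from cell import manip, eyes gives the robot as it stands.
- The arm moves only by the tool move_arm, never from a script. Its argument "plan" is a list that holds one entry, the list of rows, each a list of 7 numbers: the turn, a rotation vector about the tool's x, y, z each as a share of 90 degrees, from -1 to 1, then the shift along the tool's x, y, z each as a share of 0.25 m, from -1 to 1, then the opening, from -1 (shut) to 1 (fully open), so that 0 is half open. In form: [[[wx, wy, wz, dx, dy, dz, gripper], ...]]. A call has 1 to 20 rows; each row is the pose to reach, as a shift and turn from the pose commanded when the call began, along the tool's axes at that moment; what a row does not reach only later rows make up. A row lasts 1/12 s, in which the tool goes at most 41.7 mm and 7.16 degrees, less where a joint would pass 70% of its speed; a pose out of reach is approached as far as the arm can. A call with a number of a shift or a turn outside -1 to 1 is refused whole. A call with a gripper value outside its range is refused whole. The fingers move at their own pace and stop on an object; "newtons" is the grip in N (left out, the last holds). Time passes only in rows, so rows that repeat a pose let the fingers close. It gives the time, the measured TCP pose, the force, the opening and the grip force at its end, in the units of the state.
- manip.state(): the state, without advancing time (a new reading comes with each control period).
- eyes.grab_frame(name): name is "scene" or "side" or "wrist"; returns a dict with "image" (400x640x3 uint8, red, green, blue), "fx", "fy", "cx", "cy" (pixels), "k1" (the pictures are not rectified: a ray, as slopes to the right and down, at radius r is drawn at 1 + k1 r^2 times it, then the intrinsics apply), "eye" and "rotation" of the camera in the world. Camera axes: x right, y down, z forward; pixel columns grow to the right and rows downward; lengths in m; the calibration is good to about 2 mm. A picture is of the moment at which its call begins. There is no depth.
- manip.finish_job(): hands the job in; it is judged then, once.
The state is a dict: "time": time; "joint_pos": joint angles; "joint_velocities": joint speeds; "tau": joint torques, N m; "ee_pos": TCP position; "tool_rot": TCP orientation; "wrist_force": force on the tool from outside, world axes, zero at the start; "ft_torque": the same for the moment, N m; "grip_width": finger opening in m; "finger_force": force on a finger pad.
Only numpy, scipy, OpenCV 4.12 (cv2) and the standard library are available. Lean on these libraries where they do the work, as an engineer would, in place of code of your own. Each camera call takes 0.05 s, during which the arm holds its last target. There are 200 camera calls.

### The job

On the sampler's lift bracket, draw the transit pin up out of the upper bush and park it upright in the bracket's open side notch, hanging by its collar, and let go of it. Then take the longer rod out of the rod stand, thread it straight down through the upper bush and on through the lower bush, and finish still holding it like that: its nose poking out below the lower bush but clear of the base plate, ready for its clamp to be tightened, so do not let go. Leave the short rod and everything else on the bench where they are.

Things in the scene. Friction and masses are not known exactly. Their poses are not given: they have to be found in the camera images.
- bracket: Lift bracket, fixed. Origin: underside centre of its base plate (150 x 160 x 12 mm), z up. A white column plate (top at z=130) stands along its -x side; two arms with upright bushes and a notched lug reach from it to +x; nothing is above z=130 mm. The bushes share one axis, x=15, y=-30: bore 14.5, upper z=115-130, lower z=60-75; below it, empty down to the plate.
- upper_bush (a point): Centre of the upper bush's mouth, on its top face; 130 mm above the bench. Axes as the bracket's.
- lower_bush (a point): Centre of the lower bush's mouth, on its top face; 75 mm above the bench. Axes as the bracket's.
- notch (a point): Parking place mid notch, level with the lug's top face (130 mm above the bench), at x=0, y=45 mm in the bracket's frame. The lug is 8 mm thick; the notch is 14 mm wide in y, runs from x=-15 (closed end) to x=+20 mm (open end), open above, below and towards the bracket's +x. Axes as the bracket's.
- transit_pin: Pin standing in the upper bush, its collar on the bush's top face. Origin: centre of the collar's underside, z up along the pin. Steel shank 10 mm thick reaches 45 mm below the origin; collar 26 mm across, 6 mm thick; grey knob 14 mm across, 6 to 48 mm above the origin. 0.06 kg.
- pin_grip (a point): Point on the pin's axis on the knob, 33 mm above the collar's underside: where to grasp it.
- guide_rod: The longer rod, 165 mm: origin at its nose tip (lower end), z up along it. Steel, 12 mm thick, nose tapering to 6 mm over the last 8 mm; grey knob 16 mm across, 125 to 165 mm from the nose. About 0.15 kg. Starts nose down in either hole of the rod stand, nose tip 15 mm above the bench, leaning up to 0.04 rad.
- rod_grip (a point): Point on the guide rod's axis on its knob, 147 mm above the nose tip: where to grasp it.
- short_rod: The shorter rod, 105 mm, otherwise like the guide rod (12 mm steel, 16 mm knob on the top 40 mm); origin at its nose tip. Too short for the job; stays in its hole of the stand.
- rod_stand: White block fixed to the bench, 60 mm (x) by 130 mm (y) by 55 mm tall, origin at its underside centre. Two upright holes, 13.5 mm wide and 40 mm deep, at y=-35 and y=+35 mm. It stands on the bracket's left or right.
- jar: Bystander: small amber jar, 44 mm across, 60 mm tall, origin under its centre.
- screwdriver: Bystander: screwdriver 170 mm long lying on the bench along its x.
- bottle: Bystander: white bottle 64 mm across, 150 mm tall, origin under its centre.
- tip_box: Bystander: blue box with yellow top, 85 x 125 x 60 mm, origin under its centre.
- mouse: Bystander: black computer mouse 100 x 60 x 34 mm, origin under its centre.
- wrench: Bystander: steel wrench 160 mm long lying on the bench along its x.
Things that resemble listed ones, but are neither listed nor needed, are in the scene too. What is shaped like the transit_pin but blue or red is not meant.

How it is judged:
By the outcome, as a careful person would: the job done as asked, in the order asked, and still so for the second after the job is handed in, while the arm keeps its last pose, push and grip.
It also fails if it takes over 58 s, if anything falls off the work surface, if the arm or the gripper's body presses on something with over 40 N, if the wrist force passes 120 N, or if a joint passes its speed limit or range.

## Working session

There is one attempt and no reset: what is moved stays moved. The work goes in short steps, Python scripts to look and compute and a tool call to move; the robot and the scene stay as the last step left them, time stands still between calls to the robot, and variables do not carry over. Pictures are saved under pics/ and viewed, at most 12 in all, crops included, and the job is handed in when it is done.

Besides the shell and the picture viewer there is one more tool, called in YAML: its name, and indented under it one key for each argument. move_arm: Moves the arm, as the interface text tells. Shift numbers are shares of 0.25 m and turn numbers shares of 90 degrees, none past 1 either way. Its arguments: {"type":"object","properties":{"plan":{"type":"array","items":{"type":"array","items":{"type":"array","items":{"type":"number"}}}},"newtons":{"type":"number"}},"required":["plan"]}

```bash
mkdir -p pics; cat > h.py <<'E'
import numpy as np, cv2
from cell import manip, eyes
from scipy.spatial.transform import Rotation as R
def grab(n,save=None):
    f=eyes.grab_frame(n)
    if save: cv2.imwrite('pics/'+save,cv2.cvtColor(f['image'],cv2.COLOR_RGB2BGR))
    return f
def rot(f):
    r=np.array(f['rotation']); return r if r.shape==(3,3) else R.from_quat(r).as_matrix()
def ray(f,u,v):
    K=np.array([[f['fx'],0,f['cx']],[0,f['fy'],f['cy']],[0,0,1]])
    p=cv2.undistortPointsIter(np.array([[[u,v]]],float),K,np.array([f['k1'],0,0,0,0.]),None,None,(3,100,1e-12))[0,0]
    d=rot(f)@np.array([p[0],p[1],1.]); return np.array(f['eye']),d/np.linalg.norm(d)
def onz(f,u,v,z):
    e,d=ray(f,u,v); return e+d*(z-e[2])/d[2]
def tri(*rs):
    A=sum(np.eye(3)-np.outer(d,d) for e,d in rs); b=sum((np.eye(3)-np.outer(d,d))@e for e,d in rs)
    p=np.linalg.solve(A,b); return p,[np.linalg.norm(np.cross(p-e,d)) for e,d in rs]
def proj(f,P):
    c=rot(f).T@(np.array(P)-np.array(f['eye'])); x,y=c[:2]/c[2]; s=1+f['k1']*(x*x+y*y)
    return f['fx']*x*s+f['cx'],f['fy']*y*s+f['cy']
E
python3 - <<'E'
from h import *
import pickle
for n in('scene','side'):
    f=grab(n,n+'0.png'); pickle.dump(f,open(n+'0.pkl','wb')); print(n,f['eye'],f['rotation'],f['fx'],f['k1'])
print(manip.state())
E
```

```text
scene [0.99396708 0.63107978 0.89721017] [ 0.27944804  0.87877945 -0.36878993 -0.11683092] 394.8914608679762 -0.05668029066572555
side [ 0.22134613 -1.13324003  1.06395781] [ 0.89203416 -0.12236944  0.06738401 -0.42983738] 438.0686679348711 0.004450806546689043
{'time': 0.1, 'joint_pos': array([ 1.13638066e+00,  3.00419747e-01,  1.52149656e+00,  2.45522357e-06,
        1.32068980e+00, -6.66056301e-02]), 'joint_velocities': array([-0.00124686, -0.00045825, -0.00153417, -0.00230388,  0.00059372,
       -0.00078781]), 'tau': array([-6.76670334e-04, -5.32643402e+01, -3.53287017e+01,  7.08648423e-02,
        2.34409561e-02, -4.25593828e-05]), 'ee_pos': array([0.19767558, 0.51300879, 0.20495025]), 'tool_rot': array([ 1.82870404e-01,  9.83136897e-01, -4.90615821e-04, -1.26769268e-04]), 'wrist_force': array([-0.17734066, -0.57947684, -0.11220005]), 'ft_torque': array([ 0.00398791,  0.03484315, -0.04078796]), 'finger_force': 0.0, 'grip_width': 0.09389044762538355}
```

View pics/scene0.png

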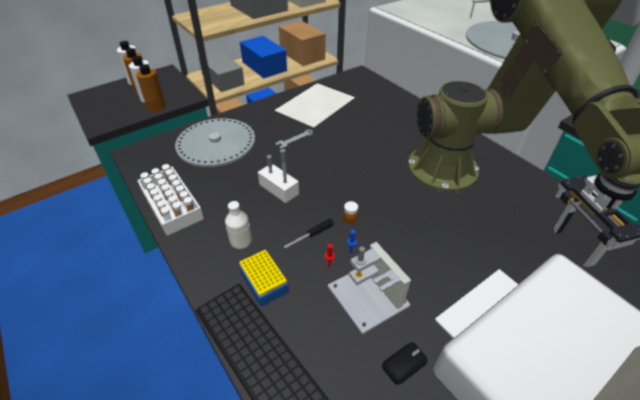

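View pics/side0.png

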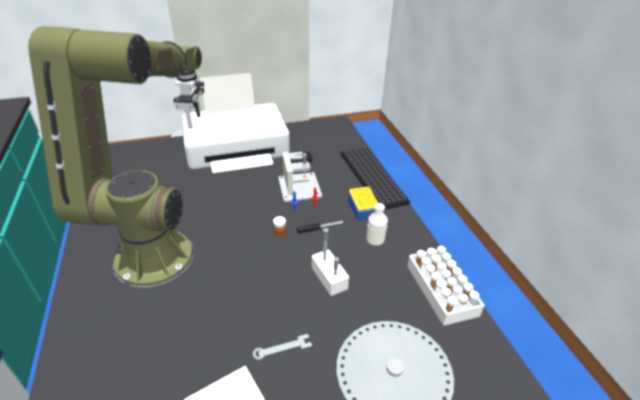

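Scene: the bracket is at (370,290) with a grey-knobbed pin at (361,257). A blue lookalike stands at (352,240) and a red one at (330,253). The stand is at (278,183) with its taller rod at (284,165). Side: bracket (300,180), stand (330,270), taller rod (325,243). The grey pin in the bush and the taller rod fit the description. I'll confirm both in an enlarged crop.

```bash
python3 - <<'E'
import cv2,numpy as np
s=cv2.imread('pics/scene0.png');d=cv2.imread('pics/side0.png')
def c(i,x,y,w,h,k=4): return cv2.resize(i[y:y+h,x:x+w],(400,300),interpolation=cv2.INTER_CUBIC)
cv2.imwrite('pics/crops.png',np.vstack([np.hstack([c(s,320,235,100,75),c(s,250,140,80,60)]),np.hstack([c(d,265,140,80,60),c(d,300,220,80,60+15)[:300]])]))
E
```

```text
(no output)
```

View pics/crops.png

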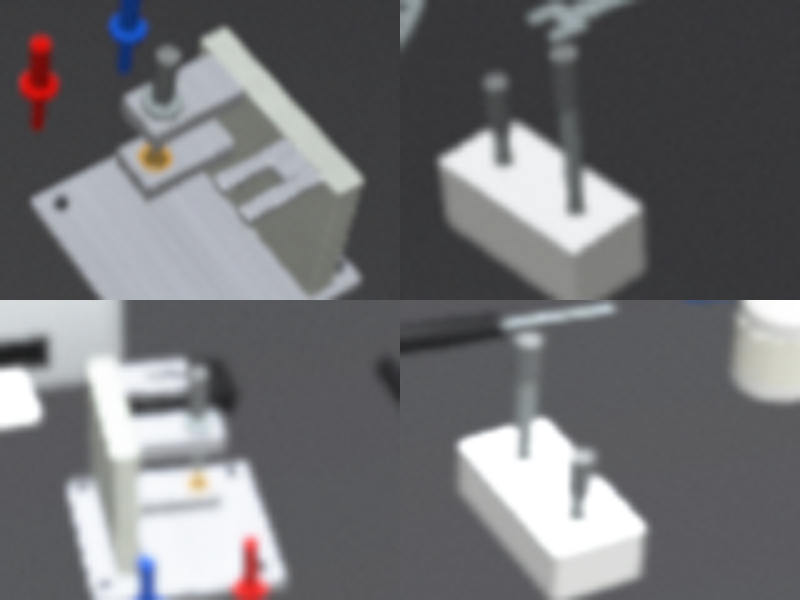

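The crops confirm it: the grey pin sits by its collar in the upper bush, and the long rod is in the stand hole nearer the bracket. In scene pixels its top is at (283,150) and its base at (285,182). The notch opens on the lug to the lower right.

```bash
python3 - <<'E'
from h import *
import pickle
s=pickle.load(open('scene0.pkl','rb'));d=pickle.load(open('side0.pkl','rb'))
def t(n,a,b): p,e=tri(ray(s,*a),ray(d,*b)); print(n,p.round(4),np.round(e,4))
def z(n,f,a,h): print(n,onz(f,*a,h).round(4))
t('pin top',(362,248),(305,154)); z('s',s,(362,248),.178);z('d',d,(305,154),.178)
t('rod top',(283,150),(326,230)); z('s',s,(283,150),.18);z('d',d,(326,230),.18)
z('rodbase s',s,(285,182.4),.055);z('d',d,(325,259.2),.055)
for a in [(370.75,245),(376.25,242),(410.5,280),(404.5,282.5)]: z('col s',s,a,.13)
for a in [(283,152.4),(287.4,152),(288.6,171.6),(292.6,170)]: z('col d',d,a,.13)
z('short base s',s,(271,172.4),.055)
w=grab('wrist'); print(w['eye'],rot(w).round(3),w['fx'])
E
```

```text
pin top [0.576  0.2178 0.178 ] [0.0022 0.0022]
s [0.5737 0.2183 0.178 ]
d [0.5776 0.2161 0.178 ]
rod top [ 0.528  -0.2081  0.1786] [0.0023 0.0023]
s [ 0.5267 -0.2058  0.18  ]
d [ 0.5295 -0.2108  0.18  ]
rodbase s [ 0.5305 -0.2017  0.055 ]
d [ 0.5299 -0.2107  0.055 ]
col s [0.5216 0.1961 0.13  ]
col s [0.504  0.1967 0.13  ]
col s [0.5149 0.3292 0.13  ]
col s [0.5311 0.3261 0.13  ]
col d [0.5155 0.3227 0.13  ]
col d [0.533  0.3212 0.13  ]
col d [0.5065 0.1869 0.13  ]
col d [0.5234 0.1933 0.13  ]
short base s [ 0.5419 -0.2707  0.055 ]
[0.13222277 0.53939626 0.38346396] [[ 0.361  0.905  0.227]
 [ 0.933 -0.35  -0.087]
 [ 0.001  0.243 -0.97 ]] 340.97062701074225
```

```bash
cat >> h.py <<'E'
def Rdown(yaw_y,tx=0,ty=0):
    """tool down, tool y at world angle yaw_y (deg); then small world tilts tx,ty (rad)"""
    a=np.radians(yaw_y); y=np.array([np.cos(a),np.sin(a),0]); z=np.array([0,0,-1.]); x=np.cross(y,z)
    return R.from_rotvec([tx,ty,0])*R.from_matrix(np.c_[x,y,z])
def go(p0,q0,pt,Rt):
    R0=R.from_quat(q0); s=R0.inv().apply(np.array(pt)-p0)/.25; w=(R0.inv()*Rt).as_rotvec()/(np.pi/2)
    return np.r_[w,s].round(4)
E
python3 - <<'E'
from h import *
s=manip.state(); q=s['tool_rot'];p=s['ee_pos']
Rt=Rdown(85.7); print(go(p,q,[.36,.36,.30],Rt)); print(go([.36,.36,.30],Rt.as_quat(),[.56,.235,.27],Rt))
E
```

```text
[-5.000e-04 -1.000e-04 -1.864e-01 -8.260e-01 -3.382e-01 -3.797e-01]
[ 0.      0.      0.     -0.8352 -0.4386  0.12  ]
```

move_arm:
  plan:
    - [[0, 0, 0, 0, 0, -0.25, 0], [0, 0, -0.1, -0.2, -0.08, -0.38, 0], [0, 0, -0.186, -0.826, -0.338, -0.38, 0], [0, 0, -0.186, -0.826, -0.338, -0.38, 0], [0, 0, -0.186, -0.826, -0.338, -0.38, 0], [0, 0, -0.186, -0.826, -0.338, -0.38, 0], [0, 0, -0.186, -0.826, -0.338, -0.38, 0], [0, 0, -0.186, -0.826, -0.338, -0.38, 0], [0, 0, -0.186, -0.826, -0.338, -0.38, 0], [0, 0, -0.186, -0.826, -0.338, -0.38, 0]]

```text
time: 0.98
ee_pos: [0.3597, 0.3604, 0.3002]
tool_rot: [0.038, 0.999, -0.0, -0.0]
wrist_force: [-0.6, -0.1, 0.2]
grip_width: 0.047
finger_force: 0.0
```

move_arm:
  plan:
    - [[0, 0, 0, -0.835, -0.439, 0.12, 0], [0, 0, 0, -0.835, -0.439, 0.12, 0], [0, 0, 0, -0.835, -0.439, 0.12, 0], [0, 0, 0, -0.835, -0.439, 0.12, 0], [0, 0, 0, -0.835, -0.439, 0.12, 0], [0, 0, 0, -0.835, -0.439, 0.12, 0], [0, 0, 0, -0.835, -0.439, 0.12, 0], [0, 0, 0, -0.835, -0.439, 0.12, 0], [0, 0, 0, -0.835, -0.439, 0.12, 0], [0, 0, 0, -0.835, -0.439, 0.12, 0], [0, 0, 0, -0.835, -0.439, 0.12, 0]]

```text
time: 1.9
ee_pos: [0.5591, 0.2361, 0.271]
tool_rot: [0.037, 0.999, 0.0, 0.0]
wrist_force: [0.2, -0.4, -0.2]
grip_width: 0.0469
finger_force: 0.0
```

```bash
python3 - <<'E'
from h import *
import pickle
w=grab('wrist','w1.png'); pickle.dump(w,open('w1.pkl','wb')); s=manip.state(); print(s['ee_pos'],s['tool_rot'],s['time'])
E
```

```text
[0.5592232  0.23592757 0.27098169] [3.69818406e-02 9.99315866e-01 1.51543845e-04 3.46616895e-04] 1.95
```

View pics/w1.png

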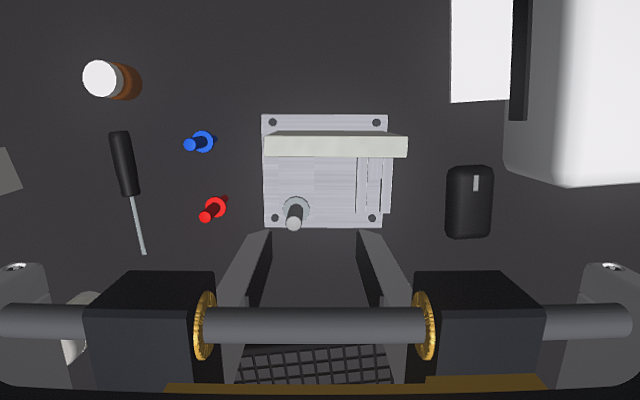

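The wrist view shows the pin's knob top at (293,222) over its collar at (296,208). The column top spans (263..407, 135..157), and the notch slot lies between prongs at about u=367 and u=380, open towards v=212.

```bash
python3 - <<'E'
from h import *
import pickle
w=pickle.load(open('w1.pkl','rb')); g=cv2.cvtColor(w['image'],cv2.COLOR_RGB2GRAY)
for v in(170,190,205): print(v,list(g[v,350:398]))
print('col362',list(g[155:218,362]));print('slot',list(g[155:218,374]))
k=g[205:238,275:312]; m=(k>120).astype(np.uint8)
print('pintop rows'); 
for v in(218,222,226): print(v,list(g[v,278:312]))
for u in(290,293): print(u,list(g[205:236,u]))
for n,u,v,h in[('pin',293.5,222,.178),('c1',263,157,.13),('c2',407,157,.13),('c3',262.5,136,.13),('c4',407.5,136,.13)]: print(n,onz(w,u,v,h).round(4))
E
```

```text
170 [np.uint8(184), np.uint8(183), np.uint8(184), np.uint8(183), np.uint8(186), np.uint8(191), np.uint8(106), np.uint8(177), np.uint8(192), np.uint8(186), np.uint8(181), np.uint8(179), np.uint8(179), np.uint8(180), np.uint8(183), np.uint8(179), np.uint8(186), np.uint8(158), np.uint8(178), np.uint8(180), np.uint8(183), np.uint8(185), np.uint8(187), np.uint8(186), np.uint8(182), np.uint8(183), np.uint8(185), np.uint8(188), np.uint8(183), np.uint8(183), np.uint8(187), np.uint8(185), np.uint8(158), np.uint8(187), np.uint8(185), np.uint8(182), np.uint8(179), np.uint8(179), np.uint8(178), np.uint8(182), np.uint8(181), np.uint8(183), np.uint8(181), np.uint8(53), np.uint8(67), np.uint8(70), np.uint8(70), np.uint8(71)]
190 [np.uint8(185), np.uint8(185), np.uint8(186), np.uint8(187), np.uint8(192), np.uint8(145), np.uint8(113), np.uint8(185), np.uint8(190), np.uint8(186), np.uint8(182), np.uint8(182), np.uint8(181), np.uint8(182), np.uint8(181), np.uint8(181), np.uint8(189), np.uint8(186), np.uint8(186), np.uint8(186), np.uint8(186), np.uint8(186), np.uint8(187), np.uint8(188), np.uint8(187), 
[... 4845 characters left out ...]
, np.uint8(179), np.uint8(166), np.uint8(84), np.uint8(58), np.uint8(67), np.uint8(68), np.uint8(69), np.uint8(68)]
293 [np.uint8(64), np.uint8(68), np.uint8(70), np.uint8(70), np.uint8(71), np.uint8(69), np.uint8(70), np.uint8(70), np.uint8(69), np.uint8(66), np.uint8(60), np.uint8(133), np.uint8(188), np.uint8(191), np.uint8(187), np.uint8(186), np.uint8(186), np.uint8(186), np.uint8(186), np.uint8(183), np.uint8(181), np.uint8(177), np.uint8(174), np.uint8(173), np.uint8(177), np.uint8(145), np.uint8(81), np.uint8(61), np.uint8(66), np.uint8(66), np.uint8(68)]
pin [0.5741 0.2194 0.178 ]
c1 [0.5235 0.1925 0.13  ]
c2 [0.5335 0.3275 0.13  ]
c3 [0.5041 0.1942 0.13  ]
c4 [0.514  0.3282 0.13  ]
```

```bash
python3 - <<'E'
from h import *
import pickle
w=pickle.load(open('w1.pkl','rb'))
p=onz(w,293,222.9,.178); n=onz(w,374.1,190,.13); n2=onz(w,373.6,205,.13)
Rb=R.from_euler('z',-.074)
print(p,n,n2, 'notch in bracket rel bush',Rb.inv().apply(n-p)*1e3,Rb.inv().apply(n2-p)*1e3,'expected y 75'); print('end x',Rb.inv().apply(onz(w,374,215,.13)-p)*1e3)
c=Rb.inv().apply(onz(w,296,208,.136)-p)*1e3; print('collar',c)
s=manip.state(); print(go(s['ee_pos'],s['tool_rot'],[p[0],p[1],.144],Rdown(85.8)))
E
```

```text
[0.5748751  0.21892537 0.178     ] [0.5629737 0.2954209 0.13     ] [0.57784735 0.29446307 0.13      ] notch in bracket rel bush [-17.52433291  75.40627788 -48.        ] [ -2.62058103  75.55071341 -48.        ] expected y 75
end x [  7.50306983  76.37521359 -48.        ]
collar [ -1.3618892   0.4983881 -42.       ]
[ 2.00e-04  4.00e-04 -4.00e-04 -6.71e-02 -6.34e-02  5.08e-01]
```

move_arm:
  plan:
    - [[0, 0, 0, -0.067, -0.063, 0.08, 0], [0, 0, 0, -0.067, -0.063, 0.08, 0], [0, 0, 0, -0.067, -0.063, 0.2, 0], [0, 0, 0, -0.067, -0.063, 0.3, 0], [0, 0, 0, -0.067, -0.063, 0.4, 0], [0, 0, 0, -0.067, -0.063, 0.508, 0], [0, 0, 0, -0.067, -0.063, 0.508, 0], [0, 0, 0, -0.067, -0.063, 0.508, 0], [0, 0, 0, -0.067, -0.063, 0.508, -1], [0, 0, 0, -0.067, -0.063, 0.508, -1], [0, 0, 0, -0.067, -0.063, 0.508, -1], [0, 0, 0, -0.067, -0.063, 0.508, -1], [0, 0, 0, -0.067, -0.063, 0.508, -1], [0, 0, 0, -0.067, -0.063, 0.508, -1], [0, 0, 0, -0.067, -0.063, 0.508, -1], [0, 0, 0, -0.067, -0.063, 0.508, -1]]
  newtons: 25

```text
time: 3.28
ee_pos: [0.5756, 0.218, 0.1439]
tool_rot: [0.038, 0.999, 0.0, 0.0]
wrist_force: [-0.9, -1.3, 4.1]
grip_width: 0.0133
finger_force: 25.0
```

move_arm:
  plan:
    - [[0, 0, 0, 0, 0, -0.05, -1], [0, 0, 0, 0, 0, -0.12, -1], [0, 0, 0, 0, 0, -0.2, -1], [0, 0, 0, 0, 0, -0.26, -1], [0, 0, 0, 0, 0, -0.26, -1], [0, 0, 0, 0, 0, -0.26, -1], [0, 0, 0, 0, 0, -0.26, -1]]

```text
time: 3.87
ee_pos: [0.575, 0.2178, 0.2074]
tool_rot: [0.038, 0.999, -0.0, -0.001]
wrist_force: [0.6, 0.3, -0.6]
grip_width: 0.0136
finger_force: 25.0
```

```bash
python3 - <<'E'
from h import *
import pickle
o=[]
for n in('scene','side','wrist'):
    f=grab(n); pickle.dump(f,open(n+'2.pkl','wb')); s=manip.state()
    g=s['ee_pos']; u,v=proj(f,g); h=(60,45) if n!='wrist' else (150,112); u=min(max(int(u),h[0]),640-h[0]);v=min(max(int(v),h[1]),400-h[1])
    print(n,u-h[0],v-h[1],400/(2*h[0]),proj(f,g))
    o.append(cv2.resize(f['image'][v-h[1]:v+h[1],u-h[0]:u+h[0],::-1],(400,300),interpolation=cv2.INTER_CUBIC))
o.append(o[0]*0); cv2.imwrite('pics/held.png',np.vstack([np.hstack(o[:2]),np.hstack(o[2:])]))
print(s['ee_pos'],s['tool_rot'],s['grip_width'])
E
```

```text
scene 302 195 3.3333333333333335 (np.float64(362.4389882277796), np.float64(240.01074342397402))
side 244 102 3.3333333333333335 (np.float64(304.19266868001006), np.float64(147.18582374899844))
wrist 161 133 1.3333333333333333 (np.float64(311.73925497674986), np.float64(245.14790698422433))
[0.57510827 0.21780768 0.20732403] [ 3.78219289e-02  9.99284093e-01 -3.02746145e-04 -8.43167590e-04] 0.01375725306513614
```

View pics/held.png

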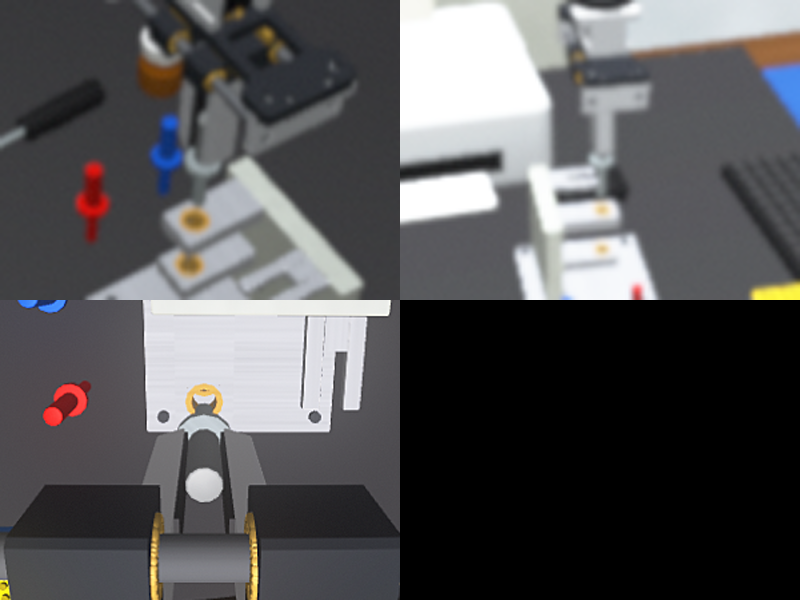

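The pin is out of the bush and hangs upright in the fingers. In the wrist crop, the upper bush's brass ring is now visible at wrist pixel (314,209). The notch slot is at about (417,193).

```bash
python3 - <<'E'
from h import *
import pickle
w=pickle.load(open('wrist2.pkl','rb')); h=cv2.cvtColor(w['image'],cv2.COLOR_RGB2HSV)
m=((h[...,0]>12)&(h[...,0]<28)&(h[...,1]>80)&(h[...,2]>120)).astype(np.uint8); m[:190]=0;m[225:]=0;m[:,:290]=0;m[:,340:]=0
ys,xs=np.nonzero(m); print('ring',xs.min(),xs.max(),ys.min(),ys.max()); 
e=cv2.fitEllipse(np.c_[xs,ys][[i for i in range(len(xs)) if (xs[i]==xs[ys==ys[i]].min() or xs[i]==xs[ys==ys[i]].max())]].astype(np.float32)); print(e)
b=onz(w,*e[0],.13); print('bush',b)
g=cv2.cvtColor(w['image'],cv2.COLOR_RGB2GRAY)
for v in(180,195,205): print(v,g[v,385:440].tolist())
print('slot col',g[150:225,416].tolist())
Rb=R.from_euler('z',-.074); print('notch exp',b+Rb.apply([-.015,.075,0]))
E
```

```text
ring 300 327 195 218
((313.71038818359375, 208.5797882080078), (26.442035675048828, 26.757219314575195), 74.84358978271484)
bush [0.5752123  0.21897956 0.13      ]
180 [226, 230, 245, 91, 85, 248, 231, 227, 224, 224, 224, 222, 223, 224, 223, 222, 225, 229, 223, 224, 224, 224, 224, 224, 224, 230, 220, 61, 91, 93, 96, 93, 95, 98, 101, 146, 220, 231, 225, 224, 222, 221, 221, 221, 222, 222, 224, 234, 172, 70, 85, 89, 90, 88, 89]
195 [229, 242, 133, 77, 243, 231, 226, 225, 224, 224, 224, 223, 224, 223, 222, 225, 232, 225, 225, 225, 224, 225, 224, 225, 231, 226, 68, 90, 92, 92, 92, 93, 100, 94, 146, 238, 228, 224, 223, 224, 223, 222, 222, 223, 222, 227, 217, 144, 75, 87, 85, 87, 88, 88, 86]
205 [232, 175, 91, 149, 238, 229, 224, 225, 225, 224, 223, 222, 223, 222, 224, 223, 214, 224, 223, 222, 222, 222, 222, 228, 228, 101, 83, 90, 90, 90, 89, 94, 98, 136, 218, 230, 225, 224, 224, 223, 222, 222, 221, 222, 225, 223, 159, 72, 83, 85, 86, 86, 84, 84, 85]
slot col [225, 225, 226, 226, 226, 226, 227, 227, 227, 227, 227, 226, 227, 226, 226, 225, 226, 225, 225, 227, 237, 169, 78, 93, 94, 95, 94, 95, 94, 95, 93, 92, 93, 92, 92, 92, 92, 92, 91, 91, 93, 91, 92, 92, 94, 93, 92, 93, 93, 92, 93, 94, 95, 92, 95, 94, 97, 97, 99, 101, 100, 99, 98, 90, 86, 87, 87, 87, 87, 87, 88, 87, 86, 85, 87]
notch exp [0.56579828 0.29488329 0.13      ]
```

```bash
python3 - <<'E'
from h import *
import pickle
w=pickle.load(open('wrist2.pkl','rb')); Rb=R.from_euler('z',-.074); b=np.array([.5752,.2190,.13])
for u,v in((410.6,195),(409.8,205),(411.4,180)): print(Rb.inv().apply(onz(w,u,v,.13)-b)*1e3)
t=b+Rb.apply([-.015,.075,0])
s=manip.state(); p=s['ee_pos']
# pin axis in wrist: knob top
print(onz(w,161+204/1.3333,133+185/1.3333,p[2]+.019+.015), p)
for z in(p[2],.146): print(go(p,s['tool_rot'],[t[0],t[1],z],Rdown(85.8)))
E
```

```text
[-10.62396836  74.94449709   0.        ]
[-2.62877386 74.8458366   0.        ]
[-22.40509037  74.79337528   0.        ]
[0.57497686 0.21902351 0.24132403] [0.57510827 0.21780768 0.20732403]
[-4.000e-04 -1.100e-03 -1.500e-03  6.050e-02  3.047e-01 -1.000e-04]
[-0.0004 -0.0011 -0.0015  0.0601  0.3048  0.2452]
```

move_arm:
  plan:
    - [[0, 0, 0, 0.03, 0.15, 0, -1], [0, 0, 0, 0.06, 0.25, 0, -1], [0, 0, 0, 0.06, 0.3, 0, -1], [0, 0, 0, 0.06, 0.3, 0, -1], [0, 0, 0, 0.06, 0.3, 0, -1], [0, 0, 0, 0.06, 0.3, 0, -1], [0, 0, 0, 0.06, 0.3, 0.06, -1], [0, 0, 0, 0.06, 0.3, 0.12, -1], [0, 0, 0, 0.06, 0.3, 0.17, -1], [0, 0, 0, 0.06, 0.3, 0.21, -1], [0, 0, 0, 0.06, 0.3, 0.235, -1], [0, 0, 0, 0.06, 0.3, 0.246, -1], [0, 0, 0, 0.06, 0.3, 0.246, -1], [0, 0, 0, 0.06, 0.3, 0.246, -1]]

```text
time: 5.18
ee_pos: [0.5664, 0.2939, 0.1475]
tool_rot: [0.038, 0.999, 0.0, 0.0]
wrist_force: [-0.4, 0.6, -1.1]
grip_width: 0.0134
finger_force: 25.0
```

```bash
python3 - <<'E'
from h import *
import pickle
o=[]
for n in('scene','wrist'):
    f=grab(n); pickle.dump(f,open(n+'3.pkl','wb')); s=manip.state()
    u,v=proj(f,s['ee_pos']); h=(60,45) if n=='scene' else (120,90); u=int(u);v=min(int(v)-(0 if n=='scene' else 20),400-h[1])
    print(n,u-h[0],v-h[1])
    o.append(cv2.resize(f['image'][v-h[1]:v+h[1],u-h[0]:u+h[0],::-1],(400,300),interpolation=cv2.INTER_CUBIC))
cv2.imwrite('pics/notch.png',np.hstack(o)); print(s['ee_pos'],s['wrist_force'])
E
```

```text
scene 324 231
wrist 191 134
[0.56640926 0.2939689  0.14770341] [ 0.16638521  0.45488891 -1.5375674 ]
```

View pics/notch.png

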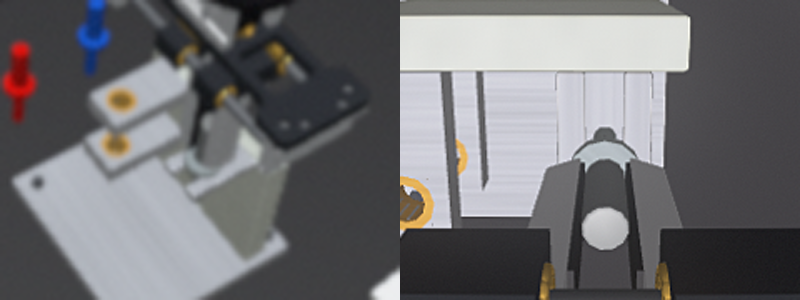

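The pin is centred in the slot: collar at u=605 and slot edges at 583/626 in the crop. The shank is down between the prongs.

move_arm:
  plan:
    - [[0, 0, 0, 0, 0, 0.006, -1], [0, 0, 0, 0, 0, 0.012, -1], [0, 0, 0, 0, 0, 0.0145, -1], [0, 0, 0, 0, 0, 0.0145, -1], [0, 0, 0, 0, 0, 0.0145, -1]]

```text
time: 5.7
ee_pos: [0.5663, 0.2939, 0.1439]
tool_rot: [0.038, 0.999, 0.0, 0.0]
wrist_force: [-1.1, -0.0, 4.3]
grip_width: 0.0132
finger_force: 25.0
```

move_arm:
  plan:
    - [[0, 0, 0, 0, 0, 0, -0.5], [0, 0, 0, 0, 0, 0, 0], [0, 0, 0, 0, 0, 0, 0], [0, 0, 0, 0, 0, 0, 0], [0, 0, 0, 0, 0, 0, 0], [0, 0, 0, 0, 0, -0.06, 0], [0, 0, 0, 0, 0, -0.15, 0], [0, 0, 0, 0, 0, -0.3, 0], [0, 0, 0, 0, 0, -0.44, 0], [0, 0, 0, 0, 0, -0.56, 0], [0, 0, 0, 0, 0, -0.56, 0], [0, 0, 0, 0, 0, -0.56, 0], [0, 0, 0, 0, 0, -0.56, 0]]

```text
time: 6.78
ee_pos: [0.5659, 0.2937, 0.2821]
tool_rot: [0.038, 0.999, -0.0, -0.001]
wrist_force: [-0.2, -1.7, -0.2]
grip_width: 0.0474
finger_force: 0.0
```

```bash
python3 - <<'E'
from h import *
import pickle
f=grab('wrist','w4.png'); pickle.dump(f,open('w4.pkl','wb')); s=manip.state(); print(s['ee_pos'],s['tool_rot'],s['grip_width'])
P=s['ee_pos'];u,v=proj(f,[.566,.294,.178]); print('expect knob top',u,v)
g=cv2.cvtColor(f['image'],cv2.COLOR_RGB2GRAY); u=int(u);v=int(v)
print(go(P,s['tool_rot'],[.55,.04,.30],Rdown(85.8)),go(np.array([.55,.04,.30]),Rdown(85.8).as_quat(),[.515,-.20,.29],Rdown(85.8)))
c=f['image'][110:260,220:420,::-1]; cv2.imwrite('pics/park.png',cv2.resize(c,(800,600)))
E
```

```text
[0.56581046 0.29370394 0.28159467] [ 3.77917403e-02  9.99284845e-01 -5.60424635e-04 -1.12651132e-03] 0.04687069462857953
expect knob top 312.5987543876462 200.193591768973
[-8.0000e-04 -1.4000e-03 -1.5000e-03 -1.3400e-02 -1.0168e+00 -7.2400e-02] [ 0.      0.      0.      0.0693 -0.9677  0.04  ]
```

View pics/park.png

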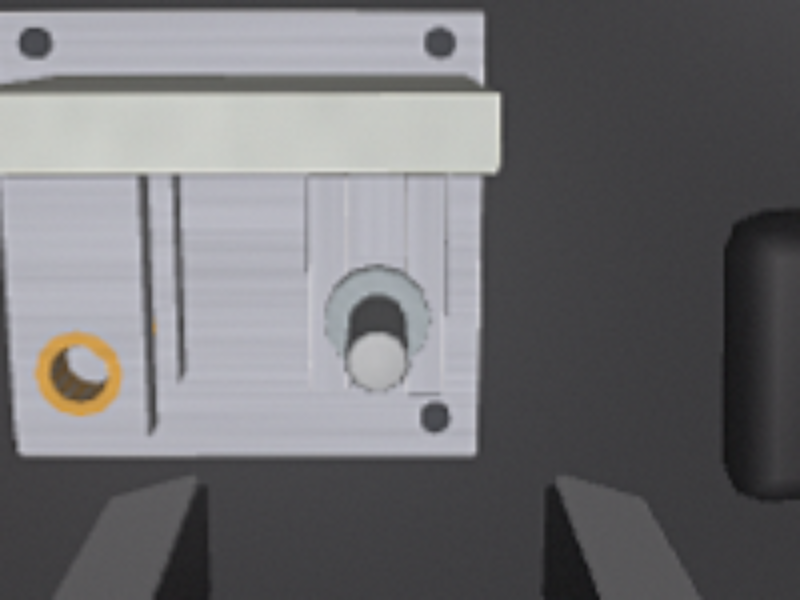

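The pin is parked: collar at crop (377,310) across both prongs, knob upright and released. The upper bush mouth is clear at crop (78,373). Now to the rod stand.

move_arm:
  plan:
    - [[0, 0, 0, 0, -1, -0.07, 0], [0, 0, 0, 0, -1, -0.07, 0], [0, 0, 0, 0, -1, -0.07, 0], [0, 0, 0, 0, -1, -0.07, 0], [0, 0, 0, 0, -1, -0.07, 0], [0, 0, 0, 0, -1, -0.07, 0], [0, 0, 0, 0, -1, -0.07, 0], [0, 0, 0, 0, -1, -0.07, 0]]

```text
time: 7.5
ee_pos: [0.547, 0.0428, 0.2999]
tool_rot: [0.039, 0.999, -0.0, -0.001]
wrist_force: [-0.1, 0.9, 0.2]
grip_width: 0.0469
finger_force: 0.0
```

move_arm:
  plan:
    - [[0, 0, 0, 0.05, -1, 0.04, 0], [0, 0, 0, 0.05, -1, 0.04, 0], [0, 0, 0, 0.05, -1, 0.04, 0], [0, 0, 0, 0.05, -1, 0.04, 0], [0, 0, 0, 0.05, -1, 0.04, 0], [0, 0, 0, 0.05, -1, 0.04, 0], [0, 0, 0, 0.05, -1, 0.04, 0], [0, 0, 0, 0.05, -1, 0.04, 0], [0, 0, 0, 0.05, -1, 0.04, 0], [0, 0, 0, 0.05, -1, 0.04, 0], [0, 0, 0, 0.05, -1, 0.04, 0]]

```text
time: 8.42
ee_pos: [0.5164, -0.2022, 0.2908]
tool_rot: [0.037, 0.999, 0.0, -0.0]
wrist_force: [0.6, -0.5, 0.1]
grip_width: 0.047
finger_force: 0.0
```

```bash
python3 - <<'E'
from h import *
import pickle
f=grab('wrist','w5.png'); pickle.dump(f,open('w5.pkl','wb')); s=manip.state(); print(s['ee_pos'],s['tool_rot'],proj(f,[.528,-.208,.18]))
f=f['image'][60:260,180:446,::-1]; cv2.imwrite('pics/stand.png',cv2.resize(f,(798,600),interpolation=cv2.INTER_CUBIC))
E
```

```text
[ 0.51632756 -0.20243156  0.29088507] [3.68215732e-02 9.99321854e-01 7.31701694e-06 6.81344516e-05] (np.float64(306.62292567013895), np.float64(211.34109472487808))
```

View pics/stand.png

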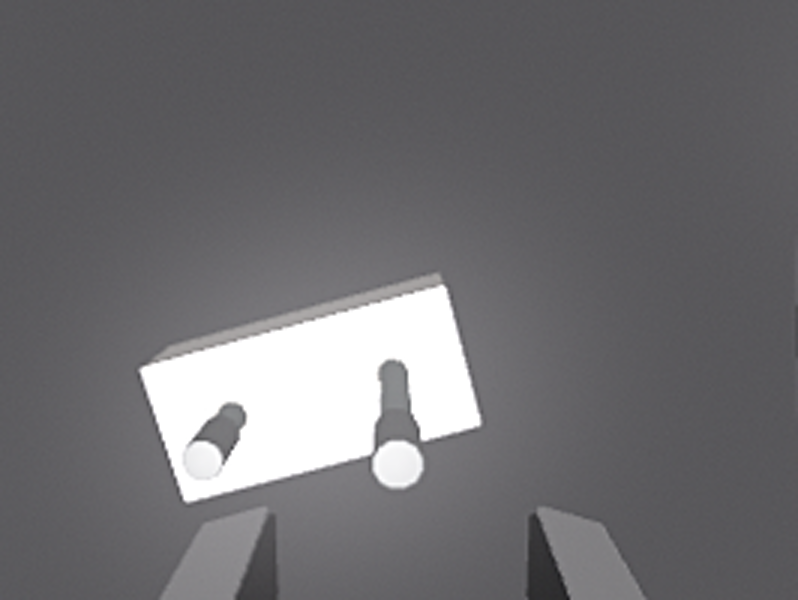

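The long rod's knob top is at wrist pixel (312.5,214.7) and its base at about (310.7,184). The short rod's top is at (248,213).

```bash
python3 - <<'E'
from h import *
import pickle
f=pickle.load(open('w5.pkl','rb')); g=cv2.cvtColor(f['image'],cv2.COLOR_RGB2GRAY)
m=(g>200).astype(np.uint8); n,l,st,c=cv2.connectedComponentsWithStats(m); 
for i in range(1,n):
    if st[i,4]>40: print(st[i],c[i])
t=onz(f,312.5,214.6,.18); b=onz(f,310.7,184.3,.055); print('top',t,'base',b,'lean',(t-b)[:2]/.125)
s=manip.state(); gp=b+(t-b)*((.162-.055)/.125); 
gp=gp+np.array([0,-.0012,0]); print(gp); print(go(s['ee_pos'],s['tool_rot'],[gp[0],gp[1],.143],Rdown(85.8)))
E
```

```text
[  94    0   45  109 1404] [115.42022792  56.95940171]
[470  71  34  36 918] [486.23856209  88.38126362]
[ 569  125   71  104 4826] [606.19767924 182.81910485]
[    0   145   146   159 15695] [ 65.05377509 223.64644791]
[ 227  155  113   72 4489] [283.04455335 190.17108487]
[452 201   5  55 181] [454.48066298 228.30939227]
[304 207  17  15 203] [312.00492611 214.12315271]
[602 263  17   6  56] [609.71428571 264.89285714]
[426 322   9  37 153] [431.45751634 340.53594771]
[193 325  10  35 146] [196.05479452 342.17808219]
[539 340   6  14  46] [541.69565217 346.58695652]
[372 344  18  26 288] [380.08333333 355.04513889]
[236 367  55  18 478] [262.50627615 374.43723849]
top [ 0.53137316 -0.20305823  0.18      ] base [ 0.52898268 -0.2053079   0.055     ] lean [0.01912384 0.01799736]
[ 0.53102894 -0.20458219  0.162     ]
[ 0.000e+00  1.000e-04 -2.000e-04 -5.920e-02 -4.300e-03  5.915e-01]
```

move_arm:
  plan:
    - [[0, 0, 0, -0.059, -0.004, 0.1, 0], [0, 0, 0, -0.059, -0.004, 0.1, 0], [0, 0, 0, -0.059, -0.004, 0.25, 0], [0, 0, 0, -0.059, -0.004, 0.38, 0], [0, 0, 0, -0.059, -0.004, 0.48, 0], [0, 0, 0, -0.059, -0.004, 0.56, 0], [0, 0, 0, -0.059, -0.004, 0.592, 0], [0, 0, 0, -0.059, -0.004, 0.592, 0], [0, 0, 0, -0.059, -0.004, 0.592, 0], [0, 0, 0, -0.059, -0.004, 0.592, -1], [0, 0, 0, -0.059, -0.004, 0.592, -1], [0, 0, 0, -0.059, -0.004, 0.592, -1], [0, 0, 0, -0.059, -0.004, 0.592, -1], [0, 0, 0, -0.059, -0.004, 0.592, -1], [0, 0, 0, -0.059, -0.004, 0.592, -1], [0, 0, 0, -0.059, -0.004, 0.592, -1], [0, 0, 0, -0.059, -0.004, 0.592, -1]]
  newtons: 35

```text
time: 9.88
ee_pos: [0.5306, -0.2061, 0.1431]
tool_rot: [0.038, 0.999, -0.0, 0.0]
wrist_force: [-0.1, -1.9, 2.3]
grip_width: 0.0158
finger_force: 35.0
```

move_arm:
  plan:
    - [[0, 0, 0, 0, 0, -0.03, -1], [0, 0, 0, 0, 0, -0.08, -1], [0, 0, 0, 0, 0, -0.16, -1], [0, 0, 0, 0, 0, -0.28, -1], [0, 0, 0, 0, 0, -0.4, -1], [0, 0, 0, 0, 0, -0.52, -1], [0, 0, 0, 0, 0, -0.61, -1], [0, 0, 0, 0, 0, -0.61, -1], [0, 0, 0, 0, 0, -0.61, -1]]

```text
time: 10.63
ee_pos: [0.5306, -0.2058, 0.296]
tool_rot: [0.038, 0.999, -0.0, 0.001]
wrist_force: [1.1, 0.7, -1.6]
grip_width: 0.0154
finger_force: 35.0
```

move_arm:
  plan:
    - [[0, 0, 0, -0.05, 0.5, 0, -1], [0, 0, 0, -0.05, 0.9, 0, -1], [0, 0, 0, -0.05, 0.9, 0, -1], [0, 0, 0, -0.05, 0.9, 0, -1], [0, 0, 0, -0.05, 0.9, 0, -1], [0, 0, 0, -0.05, 0.9, 0, -1], [0, 0, 0, -0.05, 0.9, 0, -1], [0, 0, 0, -0.05, 0.9, 0, -1]]

```text
time: 11.3
ee_pos: [0.5596, 0.0182, 0.2937]
tool_rot: [0.037, 0.999, -0.0, -0.001]
wrist_force: [0.2, -1.2, -0.7]
grip_width: 0.0153
finger_force: 35.0
```

```bash
python3 - <<'E'
from h import *
s=manip.state(); print(s['ee_pos'],s['wrist_force'],s['grip_width'])
t=np.array([.5752,.2180,s['ee_pos'][2]]); t2=t+R.from_euler('z',-.074).apply([0,-.04,0]); print(go(s['ee_pos'],s['tool_rot'],t2,Rdown(85.8)),go(s['ee_pos'],s['tool_rot'],t,Rdown(85.8)))
E
```

```text
[0.55957091 0.01818762 0.29371416] [ 0.2092754  -1.16274736 -0.72886694] 0.015291089800506488
[-1.000e-04 -1.700e-03 -3.000e-04 -3.400e-03  6.417e-01 -1.000e-04] [-1.000e-04 -1.700e-03 -3.000e-04 -3.400e-03  8.017e-01 -2.000e-04]
```

move_arm:
  plan:
    - [[0, 0, 0, -0.003, 0.4, 0, -1], [0, 0, 0, -0.003, 0.8, 0, -1], [0, 0, 0, -0.003, 0.8, 0, -1], [0, 0, 0, -0.003, 0.8, 0, -1], [0, 0, 0, -0.003, 0.8, 0, -1], [0, 0, 0, -0.003, 0.8, 0, -1], [0, 0, 0, -0.003, 0.8, 0, -1], [0, 0, 0, -0.003, 0.8, 0, -1], [0, 0, 0, -0.003, 0.8, 0, -1]]

```text
time: 12.05
ee_pos: [0.5761, 0.2151, 0.2951]
tool_rot: [0.039, 0.999, -0.0, -0.0]
wrist_force: [-0.5, -0.5, -0.8]
grip_width: 0.0152
finger_force: 35.0
```

```bash
python3 - <<'E'
from h import *
import pickle
o=[]
for n in('scene','side','wrist'):
    f=grab(n); pickle.dump(f,open(n+'6.pkl','wb')); s=manip.state()
    g=s['ee_pos']-[0,0,.06 if n!='wrist' else .1]; u,v=proj(f,g); h=(40,30) if n!='wrist' else (60,45); u=int(u);v=min(max(int(v),h[1]),400-h[1])
    print(n,u-h[0],v-h[1],400/(2*h[0]))
    o.append(cv2.resize(f['image'][v-h[1]:v+h[1],u-h[0]:u+h[0],::-1],(400,300),interpolation=cv2.INTER_CUBIC))
    for z in(-.03,-.06,-.1,-.128): print(z,np.round(proj(f,s['ee_pos']+[0,0,z]),1))
o.append(o[0]*0); cv2.imwrite('pics/rod.png',np.vstack([np.hstack(o[:2]),np.hstack(o[2:])]))
print(s['ee_pos'],s['tool_rot'],s['grip_width'])
E
```

```text
scene 322 201 5.0
-0.03 [363.4 222.2]
-0.06 [362.3 231.4]
-0.1 [360.9 242.9]
-0.128 [360.  250.5]
side 264 110 5.0
-0.03 [304.6 133.7]
-0.06 [304.6 140.9]
-0.1 [304.6 150.2]
-0.128 [304.7 156.5]
wrist 252 156 3.3333333333333335
-0.03 [312.3 227.6]
-0.06 [312.4 214.5]
-0.1 [312.5 201. ]
-0.128 [312.5 193.6]
[0.57604899 0.21566259 0.29544571] [ 3.86389146e-02  9.99253238e-01 -4.55976280e-06  3.03184363e-05] 0.015805601918291504
```

View pics/rod.png

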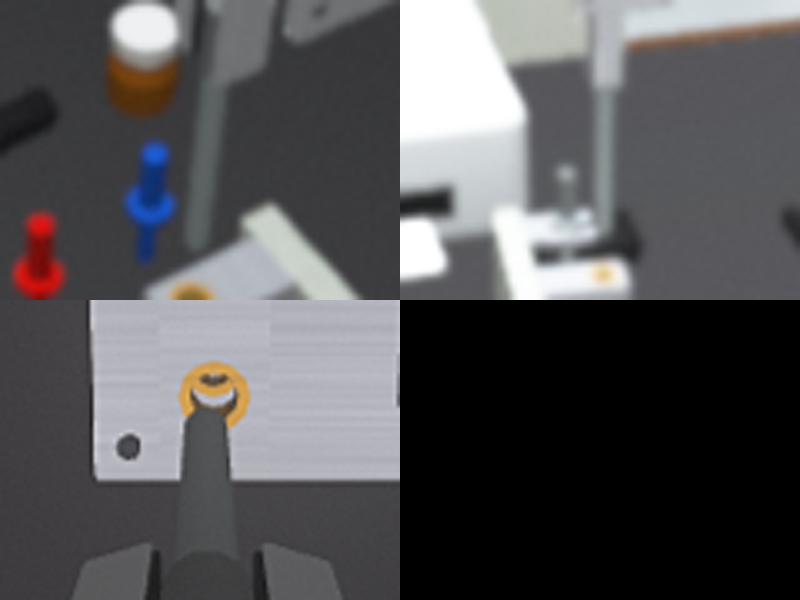

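The rod is held vertical: side view u≈305 both top and bottom, wrist u≈313.8 along its length. The ring's centre is at wrist pixel (316,185), so the rod is about 2 mm short in y.

```bash
python3 - <<'E'
from h import *
import pickle
w=pickle.load(open('wrist6.pkl','rb')); im=w['image']; h=cv2.cvtColor(im,cv2.COLOR_RGB2HSV); g=cv2.cvtColor(im,cv2.COLOR_RGB2GRAY)
m=((h[...,0]>12)&(h[...,0]<28)&(h[...,1]>80)&(h[...,2]>120)).astype(np.uint8); m[:165]=0;m[205:]=0;m[:,:295]=0;m[:,340:]=0
c=max(cv2.findContours(m,0,cv2.CHAIN_APPROX_NONE)[0],key=len)[:,0]; c=c[c[:,1]<191]
e=cv2.fitEllipse(c.astype(np.float32)); print('ring',e,m.nonzero()[1].min(),m.nonzero()[1].max()); b=onz(w,*e[0],.13); print(b)
for v in(191,194,200,210,222): print(v,g[v,298:332].tolist())
print(g[180:200,314].tolist()); print(onz(w,313.8,189,.167))
f=pickle.load(open('side6.pkl','rb')); gg=cv2.cvtColor(f['image'],cv2.COLOR_RGB2GRAY)
for v in(130,135,140,145,150,154): print(v,gg[v,298:313].tolist())
E
```

```text
ring ((315.7537841796875, 183.32516479492188), (17.92384147644043, 18.794225692749023), 86.92887878417969) 306 326
[0.57406843 0.21906549 0.13      ]
191 [179, 180, 183, 183, 184, 185, 183, 186, 189, 176, 105, 73, 78, 81, 82, 84, 86, 84, 85, 85, 81, 98, 157, 168, 163, 157, 174, 183, 185, 184, 183, 184, 184, 184]
194 [179, 180, 180, 182, 183, 182, 182, 183, 196, 103, 69, 78, 79, 82, 83, 84, 83, 85, 85, 86, 81, 69, 149, 182, 183, 184, 181, 183, 182, 181, 180, 181, 182, 182]
200 [177, 178, 181, 182, 181, 183, 183, 190, 150, 83, 74, 79, 81, 82, 81, 84, 84, 85, 83, 84, 83, 76, 96, 178, 186, 182, 183, 182, 182, 181, 182, 181, 183, 182]
210 [90, 92, 92, 91, 91, 92, 93, 96, 75, 72, 77, 79, 81, 80, 80, 83, 83, 82, 82, 83, 84, 80, 75, 87, 92, 93, 91, 93, 93, 91, 93, 92, 92, 94]
222 [66, 66, 67, 66, 67, 67, 64, 71, 74, 76, 75, 77, 78, 79, 79, 79, 81, 81, 80, 81, 78, 79, 81, 78, 72, 70, 68, 68, 68, 70, 69, 70, 69, 69]
[76, 109, 158, 165, 169, 182, 190, 144, 90, 81, 84, 86, 85, 83, 83, 85, 86, 84, 85, 84]
[0.57191342 0.21715165 0.167     ]
130 [87, 87, 87, 89, 101, 123, 138, 138, 121, 101, 90, 87, 87, 87, 88]
135 [88, 87, 87, 89, 102, 124, 140, 138, 119, 97, 89, 87, 87, 86, 86]
140 [88, 87, 89, 90, 104, 127, 142, 140, 117, 96, 89, 89, 88, 89, 88]
145 [138, 110, 93, 91, 106, 130, 145, 139, 116, 95, 89, 89, 89, 89, 88]
150 [113, 106, 103, 102, 108, 128, 143, 138, 114, 92, 85, 87, 86, 88, 88]
154 [187, 198, 202, 193, 164, 144, 143, 134, 102, 67, 53, 58, 69, 80, 85]
```

Wrist, side and stand views agree: the rod's top leans about +0.016 rad in world x. I'll undo that with a small tool tilt, shift over the bush, and come close to it before checking again.

move_arm:
  plan:
    - [[0, -0.01, 0, 0.002, 0.0085, 0, -1], [0, -0.01, 0, 0.002, 0.0085, 0.05, -1], [0, -0.01, 0, 0.002, 0.0085, 0.09, -1], [0, -0.01, 0, 0.002, 0.0085, 0.115, -1], [0, -0.01, 0, 0.002, 0.0085, 0.115, -1], [0, -0.01, 0, 0.002, 0.0085, 0.115, -1], [0, -0.01, 0, 0.002, 0.0085, 0.115, -1]]

```text
time: 12.78
ee_pos: [0.5757, 0.2191, 0.2671]
tool_rot: [0.038, 0.999, -0.0, 0.008]
wrist_force: [0.4, 0.7, -0.8]
grip_width: 0.0157
finger_force: 35.0
```

```bash
python3 - <<'E'
from h import *
import pickle
s=manip.state(); print(s['ee_pos'],s['tool_rot'],s['wrist_force'])
f=grab('side'); gg=cv2.cvtColor(f['image'],cv2.COLOR_RGB2GRAY).astype(float)
for v in(140,143,146,149,152,155): 
    r=gg[v,299:312]; q=np.clip(r-95,0,None); print(v,round(299+(q*np.arange(13)).sum()/q.sum(),2),r.astype(int).tolist())
w=grab('wrist'); pickle.dump(w,open('w7.pkl','wb')); im=w['image']; h=cv2.cvtColor(im,cv2.COLOR_RGB2HSV); g=cv2.cvtColor(im,cv2.COLOR_RGB2GRAY)
m=((h[...,0]>12)&(h[...,0]<28)&(h[...,1]>80)&(h[...,2]>120)).astype(np.uint8); 
ys,xs=np.nonzero(m[150:230,290:345]); print('ring',xs.min()+290,xs.max()+290,ys.min()+150,ys.max()+150)
for v in(200,206,212): print(v,g[v,296:334].tolist())
print(g[180:215,314].tolist()); print('proj bush',proj(w,[.5752,.219,.13]),'tip',proj(w,[s['ee_pos'][0],s['ee_pos'][1]+.0012,s['ee_pos'][2]-.128]))
cv2.imwrite('pics/near.png',cv2.resize(im[160:235,265:365,::-1],(800,600),interpolation=cv2.INTER_CUBIC))
E
```

```text
[0.57567613 0.21909379 0.26709027] [ 3.77860394e-02  9.99252360e-01 -1.87324952e-04  8.17930718e-03] [ 0.36713824  0.71711708 -0.75502904]
140 304.3 [89, 89, 89, 102, 125, 143, 140, 117, 95, 89, 89, 88, 88]
143 304.07 [103, 92, 91, 103, 126, 143, 141, 118, 97, 90, 89, 88, 88]
146 303.99 [105, 92, 92, 102, 126, 141, 138, 117, 97, 90, 88, 89, 88]
149 304.11 [100, 93, 91, 104, 126, 143, 140, 117, 96, 90, 89, 88, 89]
152 301.59 [171, 190, 185, 152, 138, 144, 137, 108, 75, 66, 72, 80, 86]
155 301.53 [197, 200, 202, 191, 168, 152, 138, 103, 70, 55, 53, 62, 75]
ring 301 323 178 198
200 [183, 184, 185, 183, 183, 184, 183, 184, 185, 193, 151, 86, 76, 80, 81, 83, 85, 85, 87, 87, 86, 85, 83, 74, 120, 185, 189, 185, 186, 184, 185, 184, 184, 184, 185, 186, 186, 186]
206 [185, 184, 185, 184, 185, 185, 184, 185, 187, 197, 108, 71, 78, 80, 82, 83, 83, 83, 84, 85, 83, 85, 85, 82, 67, 156, 184, 184, 182, 182, 182, 182, 183, 184, 182, 179, 179, 179]
212 [143, 142, 143, 142, 142, 142, 143, 142, 145, 142, 88, 73, 79, 78, 81, 81, 81, 84, 84, 82, 84, 83, 84, 83, 77, 84, 138, 145, 143, 142, 142, 141, 142, 140, 160, 166, 167, 167]
[174, 158, 100, 69, 151, 168, 167, 189, 131, 85, 80, 87, 85, 86, 86, 87, 86, 88, 84, 86, 87, 87, 85, 85, 86, 86, 84, 83, 85, 84, 84, 85, 84, 84, 82]
proj bush (np.float64(312.108033722886), np.float64(188.69005657317237)) tip (np.float64(313.524554163668), np.float64(191.31377254356318))
```

View pics/near.png

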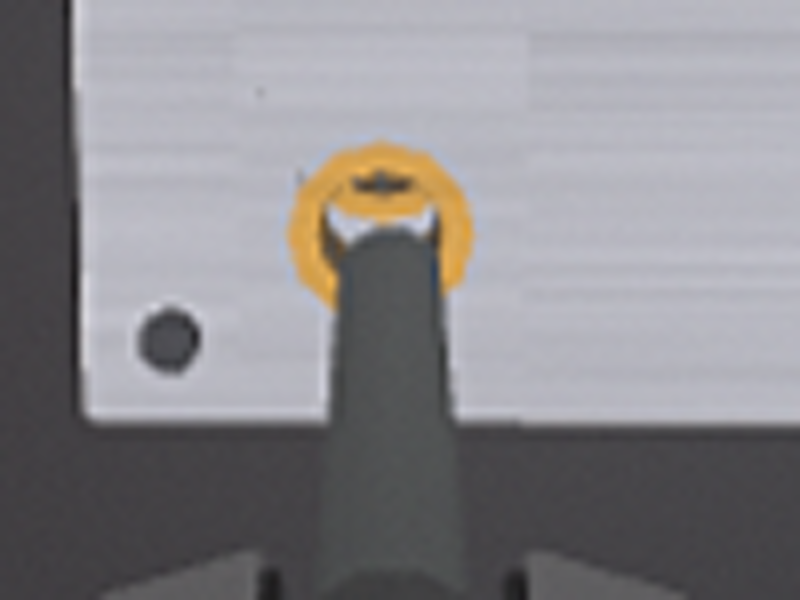

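The rod is now vertical (side u≈304.1 along its length). Its tip is about 1.3 px right of the ring centre (313.6 against 312.3), so I'll shift −1.3 mm in y and enter slowly.

move_arm:
  plan:
    - [[0, 0, 0, 0, -0.0052, 0, -1], [0, 0, 0, 0, -0.0052, 0, -1], [0, 0, 0, 0, -0.0052, 0, -1], [0, 0, 0, 0, -0.0052, 0.02, -1], [0, 0, 0, 0, -0.0052, 0.04, -1], [0, 0, 0, 0, -0.0052, 0.06, -1], [0, 0, 0, 0, -0.0052, 0.08, -1], [0, 0, 0, 0, -0.0052, 0.1, -1], [0, 0, 0, 0, -0.0052, 0.1, -1], [0, 0, 0, 0, -0.0052, 0.1, -1]]

```text
time: 13.72
ee_pos: [0.5757, 0.2177, 0.2412]
tool_rot: [0.038, 0.999, -0.0, 0.008]
wrist_force: [-0.3, 0.1, -0.4]
grip_width: 0.0152
finger_force: 35.0
```

move_arm:
  plan:
    - [[0, 0, 0, 0, 0, 0.03, -1], [0, 0, 0, 0.001, 0, 0.06, -1], [0, 0, 0, 0.0015, 0, 0.09, -1], [0, 0, 0, 0.002, 0, 0.12, -1], [0, 0, 0, 0.002, 0, 0.13, -1], [0, 0, 0, 0.002, 0, 0.13, -1], [0, 0, 0, 0.002, 0, 0.13, -1]]

```text
time: 14.3
ee_pos: [0.5759, 0.2177, 0.2091]
tool_rot: [0.038, 0.999, -0.0, 0.008]
wrist_force: [-0.2, -0.4, -0.7]
grip_width: 0.0157
finger_force: 35.0
```

```bash
python3 - <<'E'
from h import *
s=manip.state(); print(s['ee_pos'],s['tool_rot'],s['wrist_force'],s['ft_torque'])
f=grab('side'); gg=cv2.cvtColor(f['image'],cv2.COLOR_RGB2GRAY).astype(int)
for v in range(146,176,3): print(v,gg[v,296:314].tolist())
e=s['ee_pos']
for z in(.15,.13,.1,.085,.075): print(z,np.round(proj(f,[e[0],e[1]+.001,z]),1))
E
```

```text
[0.57587597 0.21773842 0.2090591 ] [ 3.78069033e-02  9.99254365e-01 -3.05479723e-04  7.82679944e-03] [-0.22362646 -0.37069596 -0.74498607] [ 0.02453261 -0.02259038 -0.00165895]
146 [122, 130, 121, 105, 98, 106, 127, 159, 176, 181, 178, 161, 128, 99, 89, 89, 89, 89]
149 [107, 114, 111, 100, 93, 95, 106, 128, 139, 138, 119, 100, 92, 88, 88, 88, 87, 90]
152 [138, 131, 143, 171, 193, 184, 150, 133, 141, 135, 107, 78, 66, 71, 80, 86, 89, 89]
155 [207, 205, 201, 198, 202, 204, 191, 165, 149, 137, 106, 72, 56, 54, 62, 74, 85, 89]
158 [185, 181, 176, 168, 156, 145, 134, 133, 141, 135, 106, 72, 54, 49, 47, 52, 67, 80]
161 [128, 143, 132, 111, 105, 105, 110, 122, 139, 145, 139, 122, 92, 62, 48, 59, 76, 86]
164 [243, 244, 245, 245, 246, 243, 230, 199, 176, 187, 219, 234, 222, 168, 113, 92, 88, 90]
167 [243, 241, 240, 239, 237, 235, 230, 224, 219, 218, 219, 219, 210, 177, 131, 99, 90, 90]
170 [167, 164, 160, 158, 156, 155, 154, 155, 159, 158, 149, 139, 133, 121, 105, 95, 95, 94]
173 [134, 138, 144, 151, 155, 160, 166, 165, 158, 162, 176, 193, 206, 202, 180, 180, 209, 219]
0.15 [304.4 160. ]
0.13 [304.4 164.4]
0.1 [304.4 170.8]
0.085 [304.4 174. ]
0.075 [304.4 176.1]
```

move_arm:
  plan:
    - [[0, 0, 0, 0, 0, 0.02, -1], [0, 0, 0, 0.0005, 0, 0.035, -1], [0, 0, 0, 0.001, 0, 0.05, -1], [0, 0, 0, 0.001, 0, 0.065, -1], [0, 0, 0, 0.001, 0, 0.065, -1], [0, 0, 0, 0.001, 0, 0.065, -1]]

```text
time: 14.85
ee_pos: [0.5758, 0.2177, 0.1926]
tool_rot: [0.038, 0.999, -0.0, 0.008]
wrist_force: [-0.6, -0.2, -0.9]
grip_width: 0.015
finger_force: 35.0
```

move_arm:
  plan:
    - [[0, 0, 0, 0.0005, 0, 0.02, -1], [0, 0, 0, 0.0005, 0, 0.045, -1], [0, 0, 0, 0.001, 0, 0.07, -1], [0, 0, 0, 0.0015, 0, 0.095, -1], [0, 0, 0, 0.002, 0, 0.115, -1], [0, 0, 0, 0.002, 0, 0.115, -1], [0, 0, 0, 0.002, 0, 0.115, -1], [0, 0, 0, 0.002, 0, 0.115, -1]]

```text
time: 15.52
ee_pos: [0.5759, 0.2178, 0.1643]
tool_rot: [0.038, 0.999, -0.0, 0.008]
wrist_force: [-0.5, -0.1, -1.1]
grip_width: 0.0155
finger_force: 35.0
```

```bash
python3 - <<'E'
from h import *
s=manip.state(); print(s['ee_pos'],s['wrist_force'],s['ft_torque'])
a=grab('scene');b=grab('side')
o=[cv2.resize(a['image'][232:307,322:422,::-1],(400,300),interpolation=cv2.INTER_CUBIC),cv2.resize(b['image'][140:200,265:345,::-1],(400,300),interpolation=cv2.INTER_CUBIC)]
cv2.imwrite('pics/fin.png',np.hstack(o))
E
```

```text
[0.57591396 0.21777974 0.16431955] [-0.54797617 -0.12509233 -1.14721504] [ 0.0622975   0.02464677 -0.02055634]
```

View pics/fin.png

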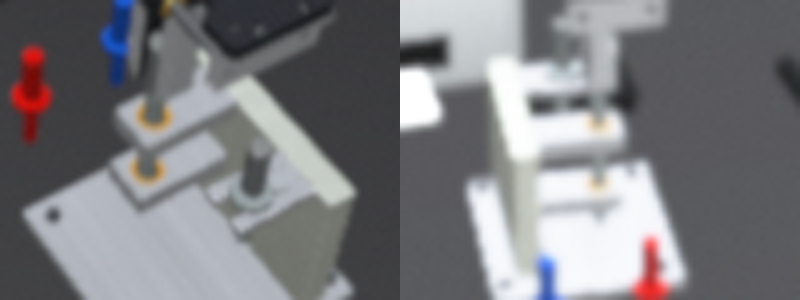

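The rod runs through both bush rings, and its nose shows below the lower arm at side-crop (600,210), clear of the plate. The pin hangs in the notch at crop (257,170). Contact forces are near zero, so I'm handing in.

```bash
python3 -c "
from cell import manip
print(manip.finish_job())"
```

```text
the job is handed in; nothing more can be done
None
```

I handed the job in at about 15.5 s: the transit pin hangs upright by its collar in the notch, released, and the guide rod is still held through both bushes with its nose about 24 mm below the lower one and 24 mm above the base plate.

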